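Close up a loaded glass desiccator

TASK

The crucibles are in the desiccator and its glass lid has been left ajar. Slide the lid home along the greased flange, without lifting or tipping it, until the two rims are flush all round; only then, for it has to let the air out meanwhile, turn the stopcock on the side shut, its bar handle square across the side tube. Leave the other things on the bench where they are.

Things in the scene. Friction and masses are not known exactly. Their poses are not given: they have to be found in the camera images.
- desiccator: Round clear-glass desiccator base, fixed on the bench, yaw within +-1.5. Origin: centre of its underside on the bench, z up. Body 174 mm wide under a flat ground flange (see flange). On its own -x side a glass side tube, axis 102 mm above the bench, runs straight out along -x, carries the stopcock and ends 192 mm from the base's axis. Inside, well below the flange: a plate with three crucibles.
- lid: Loose clear-glass lid, 0.5 to 0.95 kg, lying on the base's flange 35 to 55 mm off centre, away from the stopcock. Origin: centre of its flat underside, z up; round, yaw is free. Flange 204 mm across and 12 mm thick, then a dome rising to 66 mm at the middle. The greased joint slides at 1 to 3.5 N and stays where left; it tips if pressed or pulled far outwards. Home: origin at flange.
- lid_knob (a point): Centre of the round solid glass knob on the middle of the lid: 95 mm above the lid's underside (230 mm above the bench). The knob is 40 mm in diameter from 84 to 106 mm above the lid's underside, top at 112 mm, on a neck 26 mm in diameter.
- flange (a point): Centre of the upper face of the base's flat ground (frosted) flange, 135 mm above the bench: outer diameter 204 mm, inner 148 mm, 12 mm thick.
- tap_key (a point): Centre of the stopcock's white bar handle, on its upright turning axis, 145 mm from the base's axis and 143 mm above the bench. The bar is level, 66 mm long (along this frame's y, with which it turns), 11 mm wide, 15 mm tall (136 to 150 mm above the bench). Under its ends all is free down to 110 mm above the bench.
- tap (a joint): Turn of the stopcock bar about the upright axis, rad, counter-clockwise from above positive; may be turned either way. 0 or +-3.14: bar square across the side tube = shut. About +-1.57: bar in line with the tube = open. Starts between 1.2 and 1.9, where the bar's end at the frame's +y is the outer end. No click or stop at shut; about 0.06 N m, stays where left.
- jar: Bystander: capped wide-mouth glass jar, 92 mm in diameter, 145 mm tall, origin at the centre of its foot. Leave alone.
- beaker: Bystander: empty glass beaker, 72 mm in diameter at the rim, 95 mm tall, origin at the centre of its foot. Leave alone.
- freezer_box: Bystander: lidded card freezer box, 134 x 134 x 52 mm, origin at the centre of its underside. Leave alone.
- tongs: Bystander: steel crucible tongs lying flat along their own x, 245 x 74 x 8 mm, origin near the middle of their length, on the bench. Leave alone.

How it is judged (in metres and radians):
On the way, in this order (a step that is already met when the one before it is completed fails the run):
1. the lid lies home: concentric with the base's flange within 6 mm, flat on it, at rest (horizontal distance between lid and flange below 0.006 m and z of lid in the frame of flange below 0.003 m and angle between lid's own z axis and vertical below 0.03 rad and linear speed of lid below 0.01 m/s), for 0.3 s.
2. the stopcock is shut: its bar is across the side tube within 0.2 rad (angle between the y axis of tap_key and the y axis of desiccator, either way round below 0.2 rad), for 0.2 s.
At the end, for the whole second after the job is handed in: The lid lies flat on the flange, concentric with the base within 6 mm and at rest; the stopcock's bar is square across the side tube within 0.2 rad (about 11 degrees) and still (all of step 1 and z of lid in the frame of flange above -0.003 m and angle between the y axis of tap_key and the y axis of desiccator, either way round below 0.2 rad and velocity of joint tap between -0.05 and 0.05 rad/s); the robot touches nothing.
It fails at once if the lid is lifted more than 8 mm off the flange, tipped more than 0.1 rad, or dropped from it (z of lid in the frame of flange above 0.008 m or z of lid in the frame of flange below -0.008 m or angle between lid's own z axis and vertical above 0.1 rad).
It fails at once if a bystander (jar, beaker, freezer box, tongs) is moved more than 30 mm (distance of any of jar, beaker, freezer_box, tongs from where it was at the start of the episode above 0.03 m).
It also fails if it takes over 45 s, if anything falls off the work surface, if the arm or the gripper's body presses on something with over 40 N, if the wrist force passes 120 N, or if a joint passes its speed limit or range.

ROBOT

A 6-joint arm with a two-finger parallel gripper is mounted at the origin on the work surface. World frame = base frame: x ahead of the robot, y to its left, z up, the work surface at z = 0. Lengths are in mm, angles in degrees, forces in N, time in s.
With the tool pointing down it reaches from about 325 to 900 mm from the base axis. Payload 3.5 kg.
Tool frame: the origin (TCP) lies between the finger pads; the fingertips stand 19 mm ahead of it and the grasp point (between the pads) is the TCP (robot.tip_extent is the distance from the TCP to the fingertips, in mm); z points along the fingers, y is the direction in which the jaws open and shut (so a half turn about z gives the same grasp; the last joint's range is limited). The gripper opens to 85 mm and grips with 20 to 120 N. Pads are 22 mm wide; open, the fingers measure 114 mm over their backs; the gripper's body (76 mm by 85 mm) begins 54 mm behind the grasp point. The pads swing forward as they close: fully open they stand 13 mm farther back than shut.
Start: joints at [-76.857, 15.837, -1.513, 72.651, 0, 84.076], TCP at [204.17, -590.709, 250.313] pointing down, gripper open.
Joint ranges: [-178.77, 178.77], [-48.84, 107.48], [-61.69, 71.31], [-111.58, 123.2], [-90, 87.43], [-180, 180]. Speed limits (degrees/s): [147.25, 147.25, 180, 180, 180, 180].

INTERFACE

Orientations are given as a 3x3 rotation matrix whose columns are the frame's x, y, z axes.
In Python, from plant import robot gives the robot as it stands.
- The arm moves only by the tool servo_tool, never from a script. Its argument "steps" is text: rows parted by semicolons, each of 7 numbers parted by spaces: the turn, a rotation vector about the tool's x, y, z in degrees, then the shift along the tool's x, y, z in cm, then the opening, from -1 (shut) to 1 (fully open), so that 0 is half open. A call has 1 to 5 rows; each row shifts and turns the commanded pose from where the row before left it, along the tool's axes as they then stand; what a row does not reach is not made up. A row lasts 1/8 s, in which the tool goes at most 62.5 mm and 10.7 degrees, less where a joint would pass 70% of its speed; a pose out of reach is approached as far as the arm can. A call is refused whole if a number of a shift passes 6.25 or a number of a turn 10.7, either way. A call with a gripper value outside its range is refused whole. The fingers move at their own pace and stop on an object; "force" is the grip in N (left out, the last holds). Time passes only in rows, so rows that do not move let the fingers close. It gives the time, the measured TCP pose, the force and the opening at its end, in the units of the state.
- robot.sense(): the state, without advancing time (a new reading comes with each control period).
- robot.snapshot(name): name is "scene" or "top" or "wrist"; returns (picture, depth): 480x640x3 uint8, blue, green, red; 480x640 float32, mm along the optical axis (not along the pixel's ray), 0 where there is no reading.
- robot.camera_model(name): a dict with "camera_matrix" (3x3 intrinsics, pixels), "cam_to_world" (4x4, takes a point from camera to world coordinates). Camera axes: x right, y up, looking along -z (the intrinsics and any distortion apply to the point x, -y, -z); pixel columns grow to the right and rows downward; lengths in mm; the calibration is good to about 2 mm. The wrist camera is an equidistant fisheye: a pixel r from the principal point sees the ray r / f radians off the axis. A picture is of the moment at which its call begins: read the wrist's pose just before it. camera_model takes no time and is no camera call; for the wrist camera it gives the pose at the moment of the call.
- robot.job_done(): hands the job in, once; it reports no verdict.
Trained networks look in the newest picture that a camera, given by its name, has taken for a name from the list of things; names that differ only in an ending like _2 or _b are one class to them, and where a whole thing is asked for, a point or a joint stands for the part that bears it (a point fixed in the world has none). Each returns a list of dicts, best first, with "conf" (0 to 1); they miss things now and then, are a little off and sometimes report something else, mostly with a low value. They report only what shows in the picture. A call takes as long as a camera call.
- robot.recognise(camera, query): "location" ([column, row] in pixels, amid what is visible of it).
The state is a dict: "t": time; "qpos": joint angles; "dq": joint speeds; "joint_torque": joint torques, N m; "tool_pos": TCP position; "tcp_rot": TCP orientation; "wrist_force": force on the tool from outside, world axes, zero at the start; "ft_torque": the same for the moment, N m; "gripper_width": opening from 0.0 (shut) to 1.0 (fully open).
Only numpy, scipy, OpenCV 4.12 (cv2) and the standard library are available. Lean on these libraries where they do the work, as an engineer would, in place of code of your own. Each camera call takes 0.05 s, during which the arm holds its last target. There are 200 camera calls.

## Working session

There is one attempt and no reset: what is moved stays moved. The work goes in short steps, Python scripts to look and compute and a tool call to move; the robot and the scene stay as the last step left them, time stands still between calls to the robot, and variables do not carry over. Pictures are saved under pics/ and viewed, about 8 in all and at most 12, crops included, and the job is handed in when it is done.

Besides the shell and the picture viewer there is one more tool, called by a JSON object that holds its "op" and its "data", one argument or row to a line. servo_tool: Moves the arm, as the interface text tells. Its arguments: {"type":"object","properties":{"steps":{"type":"string"},"force":{"type":"number"}},"required":["steps"]}

```bash
mkdir -p pics; ls; cat > h.py <<'E'
from plant import robot
import numpy as np, cv2
def ray(name,px):
    m=robot.camera_model(name);K=np.array(m["camera_matrix"]);T=np.array(m["cam_to_world"])
    u=(px[0]-K[0,2])/K[0,0];v=(px[1]-K[1,2])/K[1,1]
    if name=="wrist":
        r=np.hypot(u,v);s=np.sin(r)/r if r>1e-9 else 1.
        d=np.array([u*s,-v*s,-np.cos(r)])
    else: d=np.array([u,-v,-1.])
    return T[:3,3],T[:3,:3]@d
def atz(name,px,z):
    o,d=ray(name,px);return (o+d*(z-o[2])/d[2]).round(1)
def proj(name,P):
    m=robot.camera_model(name);K=np.array(m["camera_matrix"]);T=np.array(m["cam_to_world"])
    p=T[:3,:3].T@(np.array(P)-T[:3,3]);p=np.array([p[0],-p[1],-p[2]])
    if name=="wrist":
        r=np.hypot(p[0],p[1]);th=np.arctan2(r,p[2]);q=p[:2]/r*th
    else: q=p[:2]/p[2]
    return [K[0,0]*q[0]+K[0,2],K[1,1]*q[1]+K[1,2]]
E
python3 - <<'E'
from h import *
Z=dict(desiccator=60,flange=135,lid=140,lid_knob=235,tap_key=148,jar=72,beaker=50,freezer_box=52,tongs=5)
for c in("scene","top"):
    im,d=robot.snapshot(c);cv2.imwrite(f"pics/{c}0.png",im)
    print(c,np.array(robot.camera_model(c)["cam_to_world"])[:3,3].round())
    for q in Z:
        for r in robot.recognise(c,q)[:2]: print(q,round(r["conf"],2),np.round(r["location"]),atz(c,r["location"],Z[q]))
s=robot.sense();print(s["t"],s["tool_pos"],s["tcp_rot"],s["qpos"])
E
```

```text
pics
scene [1537. -190. 1106.]
desiccator 0.64 [332. 280.] [563.5  46.6  60. ]
desiccator 0.56 [288. 288.] [572.4 -72.4  60. ]
flange 0.94 [288. 292.] [653.5 -82.4 135. ]
lid 0.93 [330. 283.] [645.8  21.1 140. ]
lid_knob 0.57 [331. 284.] [737.2   2.9 235. ]
tap_key 0.71 [466. 258.] [627.5 377.5 148. ]
tap_key 0.66 [289. 291.] [663.8 -81.4 148. ]
jar 0.87 [466. 258.] [553.2 424.3  72. ]
beaker 0.81 [158. 263.] [ 410.2 -410.5   50. ]
freezer_box 0.75 [145. 331.] [ 647.2 -434.2   52. ]
freezer_box 0.33 [289. 290.] [571.5 -69.5  52. ]
tongs 0.95 [397. 246.] [407.4 280.4   5. ]
top [ 407.   10. 1165.]
desiccator 0.95 [357. 220.] [568.4 -81.8  60. ]
flange 0.93 [358. 222.] [552.4 -76.3 135. ]
lid 0.68 [316. 181.] [643.2  20.9 140. ]
lid_knob 0.67 [310. 182.] [620.9  31.8 235. ]
tap_key 0.73 [380. 231.] [ 529.7 -125.6  148. ]
tap_key 0.21 [314. 180.] [643.6  24.  148. ]
jar 0.65 [147. 227.] [541.1 424.5  72. ]
beaker 0.75 [494. 284.] [ 414.7 -415.7   50. ]
beaker 0.7 [378. 231.] [ 542.5 -134.5   50. ]
freezer_box 0.7 [494. 201.] [ 621.1 -422.5   52. ]
tongs 0.94 [183. 283.] [408.5 352.8   5. ]
1.0 [ 204.17223511 -590.7032126   250.3314861 ] [[ 9.45138682e-01  3.26669362e-01  1.58709850e-05]
 [ 3.26669362e-01 -9.45138681e-01 -2.34875305e-05]
 [ 7.32762524e-06  2.73835382e-05 -1.00000000e+00]] [-7.68564550e+01  1.58344479e+01 -1.51317321e+00  7.26508616e+01
  5.79509890e-04  8.40768015e+01]
```

```bash
python3 - <<'E'
import cv2
im=cv2.imread("pics/top0.png")[110:310,230:450]
cv2.imwrite("pics/topc.png",cv2.resize(im,None,fx=3,fy=3,interpolation=cv2.INTER_CUBIC))
im=cv2.imread("pics/scene0.png")[190:380,200:420]
cv2.imwrite("pics/scenec.png",cv2.resize(im,None,fx=3,fy=3,interpolation=cv2.INTER_CUBIC))
E
```

```text
(no output)
```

View pics/topc.png

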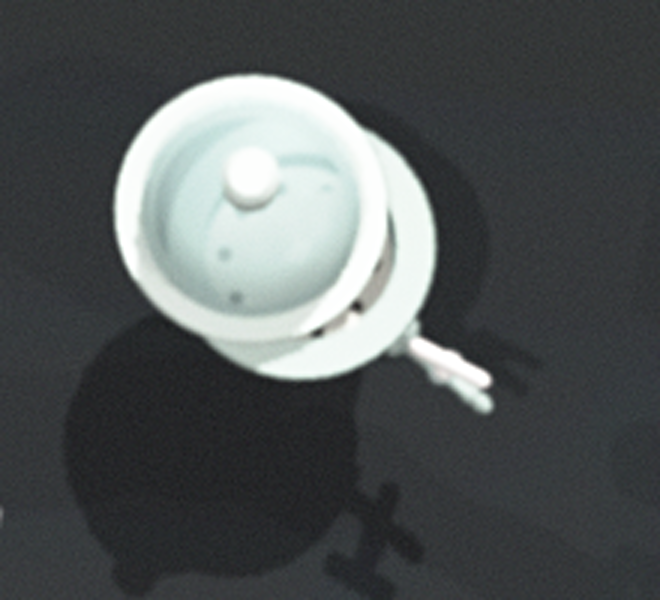

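View pics/scenec.png

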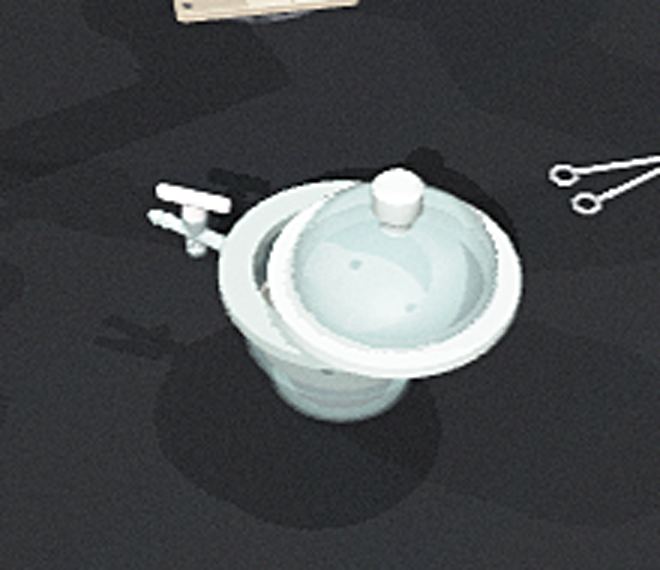

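```bash
python3 - <<'E'
from h import *
from scipy.optimize import least_squares
robot.snapshot("top")
c=lambda p:(230+(p[0]+.5)/3-.5,110+(p[1]+.5)/3-.5)
s=lambda p:(200+(p[0]+.5)/3-.5,190+(p[1]+.5)/3-.5)
def fit(n,pts,z,f):
    P=np.array([atz(n,f(p),z)[:2] for p in pts])
    r=least_squares(lambda q:np.hypot(*(P-q).T)-102,P.mean(0));print(r.x.round(1),r.fun.round(1));return r.x
L=fit("top",[(115,207),(145,130),(190,90),(250,73),(310,88),(125,270),(160,312),(388,230)],147,c)
B=fit("top",[(436,250),(425,195),(400,155),(420,310),(375,355),(310,380),(250,368)],135,c)
B2=fit("scene",[(219,262),(238,215),(270,192),(320,181),(225,300),(250,335)],135,s)
L2=fit("scene",[(522,278),(512,240),(510,315),(480,350),(430,373),(385,375)],147,s)
print("knob",atz("top",c((250,178)),235),atz("scene",s((397,200)),230))
a,b=atz("top",c((415,343)),149),atz("top",c((489,382)),149)
a2,b2=atz("scene",s((160,190)),148),atz("scene",s((228,206)),148)
for u,v in((a,b),(a2,b2)): print("tap",u,v,(u+v)/2,np.linalg.norm(u-v),np.degrees(np.arctan2(*(v-u)[1::-1])))
k=(a+b)[:2]/2;print(np.degrees(np.arctan2(*(B-k)[::-1])),np.hypot(*(B-k)),np.degrees(np.arctan2(*(B2-k)[::-1])),np.hypot(*(B2-k)),L-B)
print("tube end", atz("top",c((487,406)),102), proj("top",[*(B),135]))
E
```

```text
[647.   26.2] [ 0.2 -1.7  0.5  3.   1.7  3.6  2.4  3.2]
[621.5 -13.7] [ 0.1 -0.1  1.1  0.2 -1.5  1.5  0.4]
[618.  -15.4] [-2.9  1.1  2.3 -0.8 -1.4  3. ]
[649.9  24.8] [ 0.2  4.  -3.5 -1.5  2.1  2.2]
knob [647.4  25.4 235. ] [647.7  23.6 230. ]
tap [545.5 -98.3 149. ] [ 516.9 -153.7  149. ] [ 531.2 -126.   149. ] 62.34677216985656 -117.30484078874447
tap [ 518.8 -152.7  148. ] [547.9 -98.3 148. ] [ 533.35 -125.5   148.  ] 61.69416504013974 61.85649430440132
51.20785639060189 144.11421736819858 51.85788677819406 140.57645730241904 [25.46715506 39.83320892]
tube end [ 503.1 -159.6  102. ] [np.float64(330.49051105388224), np.float64(191.41821802788516)]
```

{"op": "servo_tool", "data": {
  "steps": "0 0 0 4.13 -2.91 -1 1;0 0 0 4.13 -2.91 -1 1;0 0 0 4.13 -2.91 -1 1;0 0 0 4.13 -2.91 -1 1;0 0 0 4.13 -2.91 -1 1",
  "force": 30
}}

```text
t: 1.68
tool_pos: [352.6, -384.4, 300.8]
tcp_rot: [[0.945, 0.326, 0.0], [0.326, -0.945, -0.0], [0.0, 0.001, -1.0]]
wrist_force: [1.5, -0.5, -0.3]
gripper_width: 0.998
```

{"op": "servo_tool", "data": {
  "steps": "0 0 0 4.13 -2.91 0 1;0 0 0 4.13 -2.91 0 1;0 0 0 4.13 -2.91 0 1;0 0 0 4.13 -2.91 0 1;0 0 0 4.13 -2.91 0 1"
}}

```text
t: 2.3
tool_pos: [500.3, -179.3, 300.5]
tcp_rot: [[0.945, 0.327, 0.001], [0.327, -0.945, -0.0], [0.0, 0.001, -1.0]]
wrist_force: [0.8, -1.0, 0.2]
gripper_width: 1.005
```

{"op": "servo_tool", "data": {
  "steps": "0 0 -10.7 0 0 0 1;0 0 -10.7 0 0 0 1;0 0 -10.7 0 0 0 1;0 0 -10.7 0 0 0 1;0 0 0 0 0 0 1"
}}

```text
t: 2.92
tool_pos: [499.4, -180.7, 300.4]
tcp_rot: [[0.473, 0.881, 0.0], [0.881, -0.473, -0.0], [0.0, 0.0, -1.0]]
wrist_force: [-0.6, 0.4, 0.5]
gripper_width: 0.996
```

{"op": "servo_tool", "data": {
  "steps": "0 0 0 4.97 0.76 0 1;0 0 0 4.97 0.76 0 1;0 0 0 4.97 0.76 0 1;0 0 0 0 0 0 1;0 0 0 0 0 0 1"
}}

```text
t: 3.55
tool_pos: [589.5, -60.1, 300.1]
tcp_rot: [[0.473, 0.881, -0.001], [0.881, -0.473, -0.0], [-0.001, -0.001, -1.0]]
wrist_force: [-1.3, -0.5, -0.0]
gripper_width: 1.0
```

```bash
python3 - <<'E'
from h import *
im,d=robot.snapshot("wrist");cv2.imwrite("pics/w1.png",im)
for q,z in(("lid_knob",230),("tap_key",148),("lid",147),("flange",135)):
    for r in robot.recognise("wrist",q)[:2]: print(q,round(r["conf"],2),np.round(r["location"]),atz("wrist",r["location"],z))
m=robot.camera_model("wrist");print(np.round(m["cam_to_world"],3),m["camera_matrix"])
print(robot.sense()["tool_pos"])
np.save("T1.npy",m["cam_to_world"])
E
```

```text
lid_knob 0.96 [338.  98.] [636.5  12.7 230. ]
tap_key 0.87 [302. 311.] [ 533. -126.  148.]
lid 0.87 [338.  98.] [641.1  14.2 147. ]
flange 0.66 [311. 230.] [573.  -68.8 135. ]
[[ 8.81000e-01  4.50000e-01  1.46000e-01  6.25893e+02]
 [-4.73000e-01  8.38000e-01  2.72000e-01  8.91800e+00]
 [-0.00000e+00 -3.09000e-01  9.51000e-01  4.25893e+02]
 [ 0.00000e+00  0.00000e+00  0.00000e+00  1.00000e+00]] [[371.64829954   0.         323.05983571]
 [  0.         371.64829954 230.86793953]
 [  0.           0.           1.        ]]
[589.31370271 -60.96247906 300.46239731]
```

View pics/w1.png

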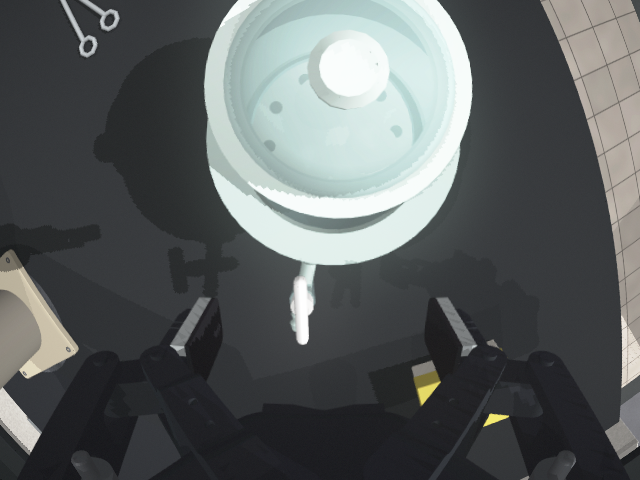

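```bash
python3 - <<'E'
from h import *
from scipy.optimize import least_squares
def fit(pts,z,R):
    P=np.array([atz("wrist",p,z)[:2] for p in pts])
    r=least_squares(lambda q:np.hypot(*(P-q).T)-R,P.mean(0));print(r.x.round(1),r.fun.round(1));return r.x
K=fit([(308,70),(389,70),(348,109),(320,99),(377,98),(315,50)],230,20)
B=fit([(207,150),(225,200),(250,235),(290,259),(330,265),(370,260),(410,242),(440,210),(458,160)],135,102)
L=fit([(205,88),(472,88),(240,180),(280,206),(340,217),(400,205),(445,170)],147,102)
a,b=atz("wrist",(302,280),150),atz("wrist",(302.5,343),150)
k=(a+b)[:2]/2;print(a,b,k,np.linalg.norm(a-b),np.degrees(np.arctan2(*(a-b)[1::-1])))
print(np.degrees(np.arctan2(*(B-k)[::-1])),np.hypot(*(B-k)),L-B)
E
```

```text
[648.   22.8] [ 0.7  1.4 -0.2  0.6  0.3  0.6]
[623.  -16.7] [ 1.1 -1.7  0.5  0.8 -0.7 -0.7  0.9  0.6 -0.6]
[646.8  21.3] [ 0.1  0.8  2.   0.  -1.9  0.   1.1]
[548.2 -99.3 150. ] [ 517.2 -154.5  150. ] [ 532.7 -126.9] 63.30908307660126 60.681685982566634
50.66710193431286 142.5027432305469 [23.76334743 37.97689115]
```

{"op": "servo_tool", "data": {
  "steps": "0 0 0 5.1 0.6 0 1;0 0 0 5.1 0.6 0 1;0 0 0 0 0 0 1;0 0 0 0 0 2 1;0 0 0 0 0 2 1"
}}

```text
t: 4.42
tool_pos: [648.2, 23.1, 260.3]
tcp_rot: [[0.473, 0.881, 0.001], [0.881, -0.473, -0.001], [-0.0, 0.001, -1.0]]
wrist_force: [0.1, 0.7, -0.0]
gripper_width: 1.001
```

{"op": "servo_tool", "data": {
  "steps": "0 0 0 0 0 1.5 1;0 0 0 0 0 1.4 1;0 0 0 0 0 0 0.5;0 0 0 0 0 0 0.2;0 0 0 0 0 0 0",
  "force": 20
}}

```text
t: 5.05
tool_pos: [649.2, 24.3, 232.3]
tcp_rot: [[0.471, 0.882, 0.002], [0.882, -0.471, -0.0], [0.001, 0.002, -1.0]]
wrist_force: [0.2, -0.4, 0.5]
gripper_width: 0.5
```

{"op": "servo_tool", "data": {
  "steps": "0 0 0 0 0 0 -0.1;0 0 0 0 0 0 -0.2;0 0 0 0 0 0 -0.3;0 0 0 0 0 0 -0.3"
}}

```text
t: 5.55
tool_pos: [648.8, 24.5, 232.5]
tcp_rot: [[0.471, 0.882, 0.001], [0.882, -0.471, 0.0], [0.001, 0.001, -1.0]]
wrist_force: [-1.0, 0.6, 5.0]
gripper_width: 0.462
```

{"op": "servo_tool", "data": {
  "steps": "0 0 0 -0.4 -0.05 0 -0.3;0 0 0 -0.6 -0.05 0 -0.3;0 0 0 -0.6 -0.05 0 -0.3;0 0 0 -0.6 -0.05 0 -0.3;0 0 0 -0.6 -0.05 0 -0.3"
}}

```text
t: 6.18
tool_pos: [635.1, 2.1, 232.5]
tcp_rot: [[0.471, 0.882, 0.005], [0.882, -0.471, 0.003], [0.005, 0.003, -1.0]]
wrist_force: [2.8, 4.2, 2.5]
gripper_width: 0.459
```

{"op": "servo_tool", "data": {
  "steps": "0 0 0 -0.6 -0.05 0 -0.3;0 0 0 -0.5 -0.05 0 -0.3;0 0 0 -0.3 0 0 -0.3;0 0 0 0 0 0 -0.3;0 0 0 0 0 0 -0.3"
}}

```text
t: 6.8
tool_pos: [627.3, -10.2, 232.5]
tcp_rot: [[0.471, 0.882, 0.004], [0.882, -0.471, 0.002], [0.004, 0.003, -1.0]]
wrist_force: [3.2, 4.8, 4.4]
gripper_width: 0.458
```

```bash
python3 - <<'E'
from h import *
im,d=robot.snapshot("wrist");cv2.imwrite("pics/w2.png",im)
im2,d=robot.snapshot("top");im3,d=robot.snapshot("scene")
f=lambda i:cv2.resize(i,(400,300),interpolation=cv2.INTER_CUBIC)
o=np.zeros((600,800,3),np.uint8);o[:,:]=0
o[:300,:400]=f(im2[120:255,250:430]);o[:300,400:]=f(im3[200:350,200:400]);
o[300:,:400]=f(im);o[300:,400:]=f(im[100:400,120:520])
cv2.imwrite("pics/q2.png",o)
s=robot.sense();print(s["tool_pos"],s["wrist_force"])
E
```

```text
[627.28819238 -10.22414464 232.47885209] [2.93535572 3.53086189 5.46728356]
```

View pics/q2.png

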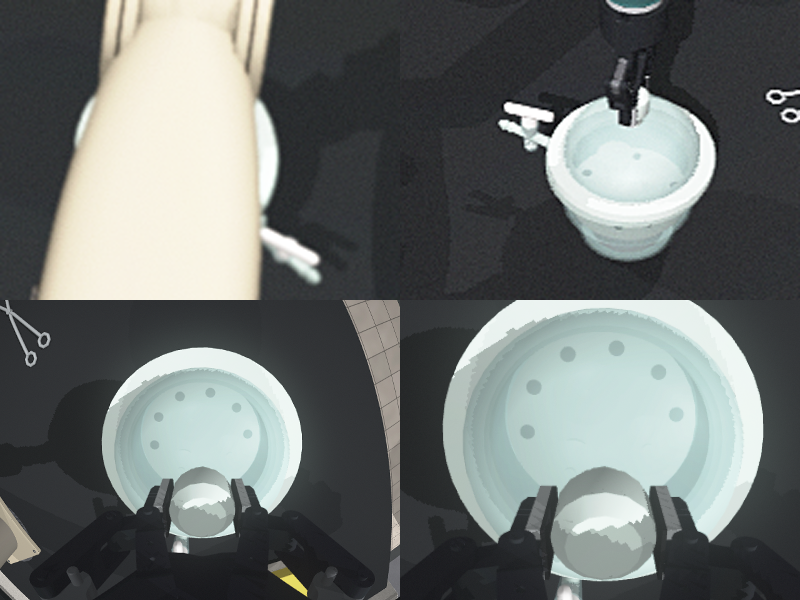

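```bash
python3 - <<'E'
from h import *
im,d=robot.snapshot("scene");cv2.imwrite("pics/s3.png",im)
w,dw=robot.snapshot("wrist")
x0,y0,x1,y1=265,235,365,335;S=4
def ov(n,im,x0,y0,x1,y1,S,specs):
    c=cv2.resize(im[y0:y1,x0:x1],None,fx=S,fy=S,interpolation=cv2.INTER_CUBIC)
    for cx,cy,z,col in specs:
        t=np.linspace(0,2*np.pi,181)
        p=np.array([proj(n,[cx+102*np.cos(a),cy+102*np.sin(a),z]) for a in t])
        p=((p-[x0,y0]+.5)*S-.5).round().astype(int)
        for q in p[::3]: cv2.circle(c,tuple(map(int,q)),0,col,-1)
    return c
sp=[(622,-15.5,123,(0,0,255)),(627,-10,147,(0,255,0))]
a=ov("scene",im,x0,y0,x1,y1,S,sp);b=ov("wrist",w,140,60,340+0,360-0,2,sp) if 0 else ov("wrist",w,130,60,520,400,1,sp)
a0=ov("scene",im,x0,y0,x1,y1,S,[])
o=np.zeros((800,800,3),np.uint8);o[:400,:400]=a0;o[:400,400:]=a;o[400:740,:390]=ov("wrist",w,130,60,520,400,1,[]);o[400:740,400:790]=b
cv2.imwrite("pics/q3.png",o[:600] if 0 else cv2.resize(o[:740],None,fx=.81,fy=.81,interpolation=cv2.INTER_AREA))
print(dw[100:300:40,200:450:50],d[250:330:20,280:360:20])
E
```

```text
[[333.1878  195.94897 196.65504 196.78136 196.08005]
 [203.42993 177.80132 169.5071  168.67833 180.27228]
 [193.70221 168.142   163.44704 164.13216 169.44685]
 [180.83775 167.17822 164.93588 164.74055 168.97282]
 [183.88158 171.02667 167.76599 168.6633  173.02942]] [[1613.073  1333.3108 1257.6332 1613.108 ]
 [1341.1534 1275.681  1274.1788 1290.2091]
 [1292.002  1261.4584 1254.3801 1279.1593]
 [1434.6921 1273.0332 1261.8802 1337.2437]]
```

View pics/q3.png

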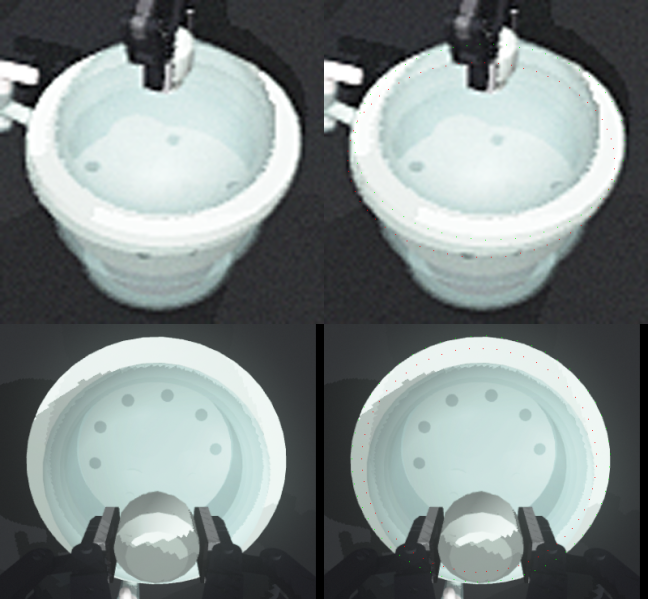

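```bash
cat >> h.py <<'E'
from scipy.optimize import least_squares
def cloud(n,d):
    m=robot.camera_model(n);K=np.array(m["camera_matrix"]);T=np.array(m["cam_to_world"])
    v,u=np.nonzero(d>0);z=d[v,u];x=(u-K[0,2])/K[0,0];y=(v-K[1,2])/K[1,1]
    if n=="wrist":
        r=np.hypot(x,y);k=np.tan(np.minimum(r,1.4))/np.maximum(r,1e-9);x=x*k;y=y*k
    return np.c_[x*z,-y*z,-z]@T[:3,:3].T+T[:3,3]
def walls(P,c0,tol=12):
    q=np.hypot(P[:,0]-c0[0],P[:,1]-c0[1])
    for nm,lo,hi in(("lid",137,146),("base",124,133)):
        s=P[(P[:,2]>lo)&(P[:,2]<hi)&(abs(q-102)<tol)]
        if len(s)<10: print(nm,len(s));continue
        r=least_squares(lambda c:np.hypot(s[:,0]-c[0],s[:,1]-c[1])-102,c0,loss="soft_l1")
        a=np.degrees(np.arctan2(s[:,1]-r.x[1],s[:,0]-r.x[0]))
        print(nm,len(s),r.x.round(1),"rms",np.std(r.fun).round(2),np.percentile(a,[5,50,95]).round())
E
python3 - <<'E'
from h import *
for n in("scene","wrist"):
    im,d=robot.snapshot(n);P=cloud(n,d)
    np.save(f"P_{n}.npy",P);print(n);walls(P,(624,-12))
    q=np.hypot(P[:,0]-624,P[:,1]+12);s=P[(abs(q-90)<6)];print(np.percentile(s[:,2],[5,25,50,75,95]).round(1))
E
```

```text
scene
lid 246 [624.1 -11.5] rms 2.95 [-83. -13.  84.]
base 141 [620.9 -14.2] rms 1.19 [-75. -19.  27.]
[-7.504e+02  5.000e-01  9.800e+01  1.503e+02  6.765e+02]
wrist
lid 4
base 0
[147.7 148.4 148.9 149.4 161.3]
```

{"op": "servo_tool", "data": {
  "steps": "0 0 0 -0.25 -0.08 0 -0.3;0 0 0 -0.25 -0.07 0 -0.3;0 0 0 0 0 0 -0.3;0 0 0 0 0 0 -0.3"
}}

```text
t: 7.65
tool_pos: [623.8, -14.2, 232.5]
tcp_rot: [[0.471, 0.882, 0.004], [0.882, -0.471, 0.001], [0.003, 0.003, -1.0]]
wrist_force: [4.5, 3.5, 4.7]
gripper_width: 0.459
```

```bash
python3 - <<'E'
from h import *
A=[]
for i in range(4):
    im,d=robot.snapshot("scene");A.append(cloud("scene",d))
P=np.vstack(A);walls(P,(622,-14))
# wrist: lid flange outer edge by depth
im,d=robot.snapshot("wrist");W=cloud("wrist",d);q=np.hypot(W[:,0]-622,W[:,1]+14)
s=W[(abs(W[:,2]-148.5)<3)&(q>80)&(q<120)]
a=np.degrees(np.arctan2(s[:,1]+14,s[:,0]-622));R=np.hypot(s[:,0]-622,s[:,1]+14)
E=[];
for b in range(-180,180,10):
    m=(a>=b)&(a<b+10)
    if m.sum()>20: r=np.percentile(R[m],99.5);E.append([622+r*np.cos(np.radians(b+5)),-14+r*np.sin(np.radians(b+5))])
E=np.array(E);r=least_squares(lambda c:np.hypot(E[:,0]-c[0],E[:,1]-c[1])-c[2],[622,-14,102],loss="soft_l1");print("lid by wrist",len(E),r.x.round(1))
cv2.imwrite("pics/s4.png",cv2.resize(im[0:0] if 0 else robot.snapshot("scene")[0][225:345,235:385],None,fx=5,fy=5,interpolation=cv2.INTER_CUBIC))
print(robot.sense()["tool_pos"],robot.sense()["wrist_force"])
E
```

```text
lid 994 [620.8 -14.9] rms 3.04 [-88. -12.  60.]
base 680 [621.  -13.9] rms 1.34 [-70. -12.  48.]
lid by wrist 29 [622.3 -15.1 102.2]
[623.77115517 -14.21031373 232.5108506 ] [2.75882105 3.68541241 3.97725121]
```

View pics/s4.png

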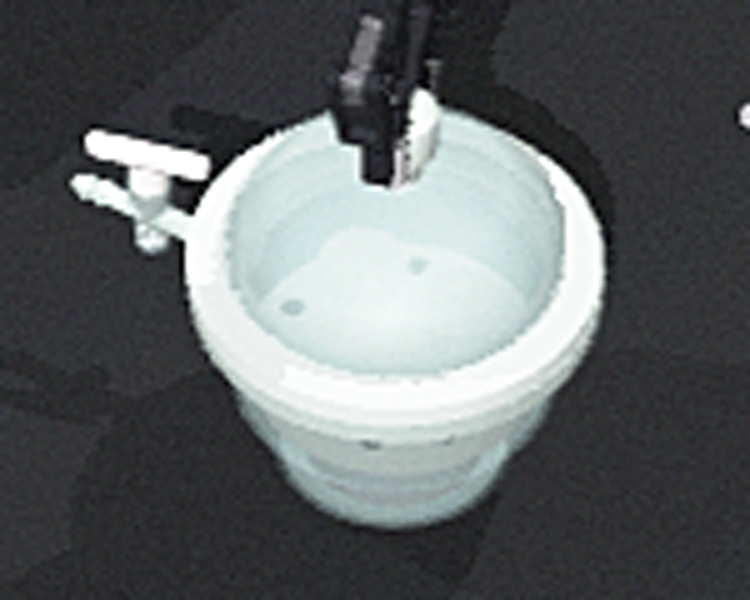

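{"op": "servo_tool", "data": {
  "steps": "0 0 0 0 0 0 0.1;0 0 0 0 0 0 0.4;0 0 0 0 0 0 0.8;0 0 0 0 0 0 1;0 0 0 0 0 0 1"
}}

```text
t: 8.57
tool_pos: [621.8, -14.9, 231.2]
tcp_rot: [[0.472, 0.882, -0.0], [0.882, -0.472, -0.0], [-0.0, -0.0, -1.0]]
wrist_force: [-0.2, 0.3, 0.6]
gripper_width: 0.995
```

{"op": "servo_tool", "data": {
  "steps": "0 0 0 0 0 -2 1;0 0 0 0 0 -3 1;0 0 0 -5 0 -3 1;0 0 0 -6 0 0 1;0 0 0 -6 0 0 1"
}}

```text
t: 9.2
tool_pos: [541.4, -166.1, 312.2]
tcp_rot: [[0.471, 0.882, 0.002], [0.882, -0.471, -0.001], [-0.0, 0.002, -1.0]]
wrist_force: [0.5, -1.2, 0.2]
gripper_width: 0.997
```

{"op": "servo_tool", "data": {
  "steps": "0 0 0 -5 -1 0 1;0 0 0 0 0 0 0.3;0 0 0 0 0 0 0;0 0 0 0 0 0 0"
}}

```text
t: 9.7
tool_pos: [510.1, -203.3, 311.3]
tcp_rot: [[0.47, 0.883, 0.0], [0.883, -0.47, 0.0], [0.0, 0.0, -1.0]]
wrist_force: [-0.3, 0.5, -0.6]
gripper_width: 0.495
```

```bash
python3 - <<'E'
from h import *
A=[];B=[]
for i in range(4):
    im,d=robot.snapshot("scene");A.append(cloud("scene",d))
walls(np.vstack(A),(622,-14))
w,d=robot.snapshot("wrist");W=cloud("wrist",d);walls(W,(622,-14))
S=np.vstack(A)
for nm,P in(("scene",S),("wrist",W)):
    k=P[(P[:,2]>140)&(P[:,2]<156)&(np.hypot(P[:,0]-532,P[:,1]+126)<40)]
    c=k[:,:2].mean(0);e=np.linalg.eigh(np.cov(k[:,:2].T))[1][:,1]
    t=(k[:,:2]-c)@e;o=np.percentile(t,[1,99]);print(nm,len(k),(c+e*o.mean()).round(1),o.round(1),np.degrees(np.arctan2(e[1],e[0])),np.percentile(k[:,2],[5,50,95]).round(1))
    k=P[(P[:,2]>240)&(P[:,2]<250)&(np.hypot(P[:,0]-622,P[:,1]+15)<40)];print("knob",len(k),k.mean(0).round(1) if len(k) else "")
    m=P[(P[:,2]>92)&(P[:,2]<115)&(abs(np.hypot(P[:,0]-621.5,P[:,1]+14.5)-170)<18)];
    if len(m)>5: print("tube az",len(m),np.degrees(np.arctan2(*(m[:,:2].mean(0)-[621.5,-14.5])[::-1])))
t=robot.snapshot("top")[0]
f=lambda i:cv2.resize(i,(400,300),interpolation=cv2.INTER_CUBIC)
o=np.hstack([cv2.resize(t[130:250,280:400],(400,400),interpolation=cv2.INTER_CUBIC),f(w).repeat(1,0) if 0 else cv2.resize(w,(400,400))])
cv2.imwrite("pics/q5.png",o)
print(robot.sense()["tool_pos"],robot.sense()["wrist_force"])
E
```

```text
lid 1012 [620.8 -14.9] rms 2.88 [-88. -11.  60.]
base 680 [621.1 -14. ] rms 1.32 [-70. -11.  48.]
lid 183 [622.6 -14.5] rms 0.64 [-158. -123.  -93.]
base 37 [623.2 -13.5] rms 0.23 [-142. -126. -109.]
scene 523 [ 533.1 -127.3] [-32.4  30.9] 62.55426335709479 [141.6 149.1 154. ]
knob 584 [627.3 -16.5 246.2]
tube az 204 -128.23427699510054
wrist 1174 [ 531.4 -126.2] [-30.9  31.1] 62.6657482726215 [147.7 151.3 152.9]
knob 0 
tube az 199 -129.584481054375
[ 509.7530048  -203.58398734  311.2254988 ] [-0.81253929  0.84013472  0.19850591]
```

View pics/q5.png

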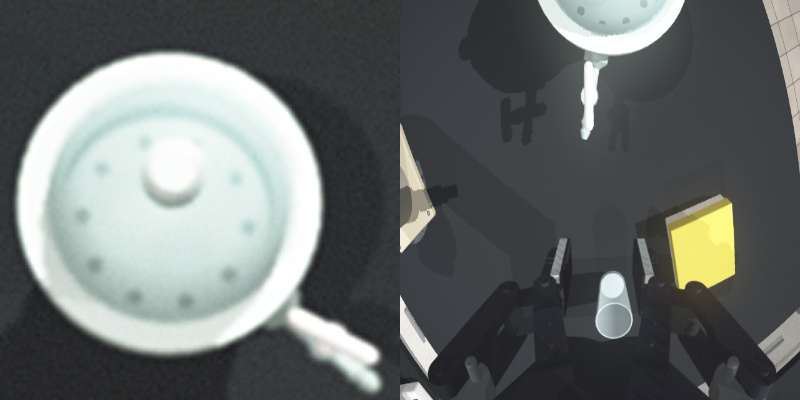

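{"op": "servo_tool", "data": {
  "steps": "0 0 0 3.9 -0.8 0 0;0 0 0 3.9 -0.8 0 0;0 0 0 0 0 4 0;0 0 0 0 0 4 0;0 0 0 0 0 3 0",
  "force": 30
}}

```text
t: 10.62
tool_pos: [531.6, -127.1, 199.6]
tcp_rot: [[0.471, 0.882, -0.001], [0.882, -0.471, 0.0], [-0.0, -0.001, -1.0]]
wrist_force: [0.1, -0.4, 0.2]
gripper_width: 0.501
```

{"op": "servo_tool", "data": {
  "steps": "0 0 0 0 0 0 0;0 0 0 0 0 0 0"
}}

```text
t: 10.88
tool_pos: [532.9, -128.0, 202.6]
tcp_rot: [[0.471, 0.882, 0.002], [0.882, -0.471, -0.001], [0.0, 0.002, -1.0]]
wrist_force: [1.0, 0.2, 0.6]
gripper_width: 0.504
```

{"op": "servo_tool", "data": {
  "steps": "0 0 0 0.1 0 2 0;0 0 0 0 0 2 0;0 0 0 0 0 0.8 0;0 0 0 0 0 0 -0.4;0 0 0 0 0 0 -0.6"
}}

```text
t: 11.5
tool_pos: [534.2, -127.6, 155.4]
tcp_rot: [[0.472, 0.882, 0.004], [0.882, -0.472, -0.002], [0.0, 0.004, -1.0]]
wrist_force: [0.6, -0.5, 1.3]
gripper_width: 0.202
```

{"op": "servo_tool", "data": {
  "steps": "0 0 0 0 0 0 -0.8;0 0 0 0 0 0 -1;0 0 0 0 0 0 -1;0 0 0 0 0 0 -1"
}}

```text
t: 12.0
tool_pos: [532.1, -126.4, 155.3]
tcp_rot: [[0.471, 0.882, -0.0], [0.882, -0.471, 0.001], [0.0, -0.001, -1.0]]
wrist_force: [-4.5, 2.6, 9.0]
gripper_width: 0.12
```

{"op": "servo_tool", "data": {
  "steps": "0 0 -5 0 0 0 -1;0 0 -8 0 0 0 -1;0 0 -8 0 0 0 -1;0 0 -8 0 0 0 -1;0 0 -8 0 0 0 -1"
}}

```text
t: 12.62
tool_pos: [532.4, -126.4, 155.3]
tcp_rot: [[-0.159, 0.987, 0.0], [0.987, 0.159, 0.001], [0.001, 0.0, -1.0]]
wrist_force: [-4.1, 2.6, 7.0]
gripper_width: 0.119
```

{"op": "servo_tool", "data": {
  "steps": "0 0 -8 0 0 0 -1;0 0 -8 0 0 0 -1;0 0 -8 0 0 0 -1;0 0 -8 0 0 0 -1;0 0 -6 0 0 0 -1"
}}

```text
t: 13.25
tool_pos: [532.6, -126.3, 155.3]
tcp_rot: [[-0.732, 0.681, 0.001], [0.681, 0.732, 0.001], [0.0, 0.001, -1.0]]
wrist_force: [-2.2, 3.1, 7.5]
gripper_width: 0.119
```

{"op": "servo_tool", "data": {
  "steps": "0 0 -4 0 0 0 -1;0 0 0 0 0 0 -1;0 0 0 0 0 0 -1"
}}

```text
t: 13.62
tool_pos: [532.6, -126.3, 155.4]
tcp_rot: [[-0.776, 0.631, 0.001], [0.631, 0.776, 0.001], [-0.0, 0.001, -1.0]]
wrist_force: [-3.3, 2.4, 7.6]
gripper_width: 0.119
```

{"op": "servo_tool", "data": {
  "steps": "0 0 0 0 0 0 -0.6;0 0 0 0 0 0 -0.45;0 0 0 0 0 0 -0.45;0 0 0 0 0 -1 -0.45;0 0 0 0 0 -2 -0.45"
}}

```text
t: 14.25
tool_pos: [531.7, -126.7, 183.0]
tcp_rot: [[-0.776, 0.631, -0.002], [0.631, 0.776, 0.001], [0.002, -0.001, -1.0]]
wrist_force: [0.0, 0.2, 0.5]
gripper_width: 0.274
```

{"op": "servo_tool", "data": {
  "steps": "0 0 0 0 0 -4 -0.45;0 0 0 0 0 -4 -0.45;0 0 0 0 -6 -4 -0.45;0 0 0 0 -6 0 -0.4;0 0 0 0 0 0 -0.4"
}}

```text
t: 14.88
tool_pos: [460.3, -216.4, 299.3]
tcp_rot: [[-0.772, 0.635, 0.001], [0.635, 0.772, -0.002], [-0.002, -0.001, -1.0]]
wrist_force: [1.0, 0.1, -0.9]
gripper_width: 0.299
```

```bash
python3 - <<'E'
from h import *
A=[robot.snapshot("scene") for i in range(3)]
S=np.vstack([cloud("scene",d) for _,d in A]);walls(S,(622,-14))
w,d=robot.snapshot("wrist");W=cloud("wrist",d);walls(W,(622,-14))
for nm,P in(("scene",S),("wrist",W)):
    k=P[(P[:,2]>142)&(P[:,2]<156)&(np.hypot(P[:,0]-532,P[:,1]+126)<37)&(np.hypot(P[:,0]-621.5,P[:,1]+14.5)>110)]
    c=k[:,:2].mean(0);e=np.linalg.eigh(np.cov(k[:,:2].T))[1][:,1]
    t=(k[:,:2]-c)@e;o=np.percentile(t,[1,99]);print(nm,len(k),(c+e*o.mean()).round(1),o.round(1),np.degrees(np.arctan2(e[1],e[0])))
t=robot.snapshot("top")[0];im=A[0][0]
r=lambda i:cv2.resize(i,(400,400),interpolation=cv2.INTER_CUBIC)
cv2.imwrite("pics/q6.png",np.hstack([r(t[130:260,280:410]),r(im[210:350,225:365])]))
for q,z in dict(jar=72,beaker=50,freezer_box=52,tongs=5).items(): print(q,[atz("scene",x["location"],z) for x in robot.recognise("scene",q)[:1]])
s=robot.sense();print(s["t"],s["tool_pos"],s["wrist_force"])
E
```

```text
lid 733 [620.8 -14.8] rms 2.84 [-87. -11.  57.]
base 510 [620.9 -14.1] rms 1.24 [-67. -11.  47.]
lid 885 [622.6 -13.9] rms 0.41 [-174. -136.  172.]
base 726 [623.1 -12.7] rms 0.41 [-174. -135.  173.]
scene 301 [ 533.2 -126. ] [-28.9  32.4] 140.85301679069943
wrist 1083 [ 529.4 -126.5] [-32.4  30.2] 140.5424629649791
jar [array([553.7, 429.3,  72. ])]
beaker [array([ 420.5, -408.1,   50. ])]
freezer_box [array([ 649.2, -429.6,   52. ])]
tongs [array([399.5, 362.1,   5. ])]
15.325 [ 462.27238937 -213.03359836  297.72593065] [-0.46979715 -0.20718801 -1.20135998]
```

View pics/q6.png

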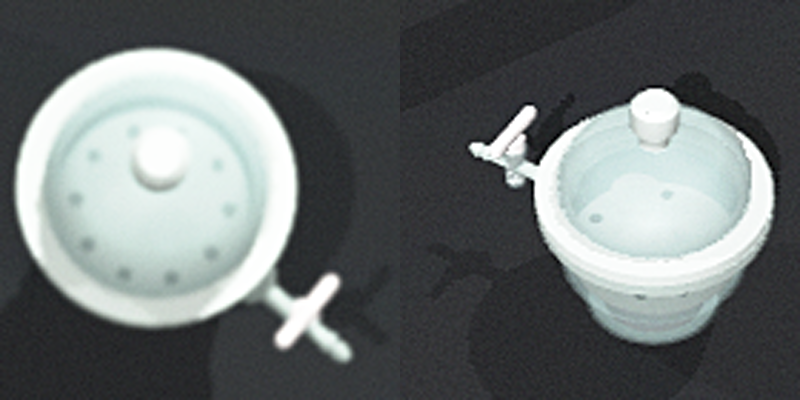

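The lid is flush with the base to about 1.3 mm, the bar is square across the tube, and the arm is clear, so I'm handing the job in.

```bash
python3 -c "
from plant import robot
print(robot.job_done())"
```

```text
the job is handed in; nothing more can be done
None
```

The lid is home and the stopcock is shut, in that order. I gripped the knob, slid the lid about 46 mm along the flange at constant height, let go, and checked it was flush. I then turned the stopcock bar 79° counter-clockwise until it was square across the side tube, backed the arm away and handed in at about 15 s.

**Lid:** The last depth fits of the two rims put their centres 0.7 mm apart in the scene camera and 1.3 mm apart in the wrist camera, against the 6 mm allowed. The pictures show the rims flush.

**Stopcock:** The bar lies at 140.5° to 140.9° against a target of about 141.4°. I am sure of that target to about 1.5°; 11° is allowed.

**Bystanders:** The arm came near none of them. The jar, beaker and freezer box read within about 12 mm of their first positions, which is within the detector's noise. The scene camera's tongs reading disagreed: its first fix was about 80 mm from the last, though the last is within about 13 mm of the top camera's first fix. I take the first scene fix to be the faulty one, as only part of the tongs was marked.

The wrist force read near zero at the end, so the robot was touching nothing.

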